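Load a gear blank on the deburring arbor

ROBOT

A 6-joint arm with a two-finger parallel gripper is mounted at the origin on the work surface. World frame = base frame: x ahead of the robot, y to its left, z up, the work surface at z = 0. Lengths are in mm, angles in rad, forces in N, time in s.
With the tool pointing down it reaches from about 325 to 875 mm from the base axis. Payload 4.4 kg.
Tool frame: the origin (TCP) lies on the centre line of the jaws, within the pads' length; the fingertips stand ahead of it and the grasp point (between the pads) lies 6 mm ahead of it (ctrl.tcp_to_tips is the z of the fingertips in the tool frame, in mm); z points along the fingers, y is the line along which they close (so a half turn about z gives the same grasp; the last joint's range is limited). The gripper opens to 85 mm and grips with 20 to 120 N. Pads are 22 mm wide; open, the fingers measure 114 mm over their backs; the gripper's body (76 mm by 85 mm) begins 54 mm behind the grasp point. The pads swing forward as they close: fully open they stand 13 mm farther back than shut.
Start: joints at [0.984, 0.207, 1.542, -0, 1.393, -0.15], TCP at [243.259, 521.011, 256.282] pointing down, gripper open.
Joint ranges: [-2.73, 2.73], [-0.86, 2.22], [0.23, 2.46], [-1.11, 4.25], [0.08, 2.63], [-2.82, 2.82]. Speed limits (rad/s): [2.79, 2.79, 3.14, 3.14, 3.14, 3.14].

INTERFACE

Orientations are given as a 3x3 rotation matrix whose columns are the frame's x, y, z axes.
In Python, from plant import ctrl, sensors, optics gives the robot as it stands. Calls block until the motion is done:
- ctrl.move_ptp(position, orientation): joint-space move of the TCP to a pose.
- ctrl.move_l(position, rot=None, vel=150, threshold=None): straight line of the TCP; rot=None keeps the orientation; vel is the mean speed in mm/s. With threshold (N) it stops when the force on the tool has changed by that much, and returns True; else False.
- ctrl.set_joints(angles): joint-space move.
- ctrl.gripper_to(opening, force=None): finger opening in mm; force is the grip in N (None keeps the last); returns when the fingers have stopped.
- ctrl.hold(seconds).
- ctrl.solve_ik(position, orientation): joint angles nearest the present ones, or None.
- sensors.read_state(): the state.
- optics.grab_frame(name): name is "side" or "top" or "wrist"; returns (picture, depth): 400x640x3 uint8, red, green, blue; 400x640 float32, mm along the optical axis (not along the pixel's ray), 0 where there is no reading.
- optics.camera_params(name): a dict with "mtx" (3x3 intrinsics, pixels), "R" (3x3) and "t" (3): a world point X has camera coordinates R X + t; the wrist camera has in their place "T_tool_cam" (4x4, takes a point from camera to tool coordinates, whose origin is the TCP and whose axes are the flange's). Camera axes: x right, y down, z forward; pixel columns grow to the right and rows downward; lengths in mm; the calibration is good to about 2 mm. A picture is of the moment at which its call begins: read the wrist's pose just before it. camera_params takes no time and is no camera call.
A pose or a line that the arm cannot do raises ctrl.MotionError and nothing moves.
- ctrl.finish_job(): hands the job in; it is judged then, once.
The state is a dict: "t": time; "q": joint angles; "qvel": joint speeds; "tau": joint torques, N m; "eef_pos": TCP position; "eef_rot": TCP orientation; "force": force on the tool from outside, world axes, zero at the start; "wrist_torque": the same for the moment, N m; "grip_width": finger opening in mm; "grasp_force": force on a finger pad.
Only numpy, scipy, OpenCV 4.12 (cv2) and the standard library are available. Lean on these libraries where they do the work, as an engineer would, in place of code of your own. Each camera call takes 0.05 s, during which the arm holds its last target. There are 200 camera calls.

TASK

Put the black gear blank, hub up, over the tall rod of the blue arbor and keep it square while you press it down past the stiff red ring; then turn it under light pressure until the drive pins drop into its windows and it sits flat and fully home on the steel drive plate, and let go. Never force it, pressing and twisting loads on the arbor together stay below 50 N, and leave the other things on the bench where they are.

Things in the scene. Friction and masses are not known exactly. Their poses are not given: they have to be found in the camera images.
- gear_mid (a point): centre of the loose black nylon gear blank, on its bore axis, 35 mm above its flat underside; z is the bore axis, up. 70 mm tall in all: a toothed disc 99 mm across and 14 mm thick at the bottom, on it a plain round hub 34 mm across. A bore 18 mm across goes right through. It stands hub up at any yaw, 120 to 240 g; grasp the hub's sides in its upper half
- gear: the same gear; origin at the centre of its underside, z up. Its disc has four equal through-windows, 90 degrees apart, on the diagonals between its own x and y axes, about 34 mm from the bore axis. A drive pin has about 3 degrees of play each way in a window
- stand: the deburring arbor, fixed to the bench; origin at the centre of its underside, z up the rod. A round blue base 124 mm across and 30 mm high, on it a steel drive plate 100 mm across whose top, the gear's seat, is 38 mm above the origin. With the gear home gear_mid is 73 mm above this origin; resting on the pin tops, 81 mm
- pins (a point): on the rod axis, level with the tops of four brass drive pins, 46 mm above the bench. The pins are 7 mm across, 90 degrees apart, 34 mm from the axis, and stand 8 mm above the seat. The drive plate is held by a stiff brake (slips above 0.5 N m), but the angle of its pins differs each time and is NOT given by this pose or the stand's
- ring_foot (a point): on the rod axis, level with the seat, 38 mm above the bench. Here a red ring 29 mm across slides round the foot of the rod: its top starts 58 to 66 mm above the bench; pushed by the gear it goes down with a steady drag of 5 to 6 N, stays where it is left, and ends just flush with the seat
- rod_tip (a point): top of the arbor's steel rod, on its axis, 126 mm above the bench; the rod is 16 mm across, its last 10 mm tapered to 7 mm. With the gear home it stands 18 mm above the hub
- bushing: loose white acetal bushing, 32 mm across, 30 mm tall, origin at the centre of its underside; leave alone
- cap: loose blue bottle cap, open side up, 30 mm across, 18 mm tall, origin at the centre of its underside; leave alone
- puller: loose squat aluminium sprue puller, 44 mm across, 38 mm tall, origin at the centre of its underside; leave alone
- scraper: loose chrome hand scraper, lying along its x, 160 mm long, 12 mm high, origin underneath near its middle; leave alone
- handle: loose orange deburring tool handle with a steel bayonet spigot, lying along its x, 118 mm long, 20 mm high, origin underneath near its middle; leave alone
- socket: fixed dark steel bayonet socket for the tool handle on a 75 x 60 mm plate, 34 mm high, origin at the centre of its underside; not used
Not all that is in view belongs to the job. Several things look just like the gear: the one meant starts farthest to the robot's right. Leave any green or turquoise look-alike of the stand alone.

How it is judged:
By the outcome, as a careful person would: the job done as asked, in the order asked, and still so for the second after the job is handed in, with the robot touching nothing.
It also fails if it takes over 72 s, if anything falls off the work surface, if the arm or the gripper's body presses on something with over 40 N, if the wrist force passes 120 N, or if a joint passes its speed limit or range.

## Working session

There is one attempt and no reset: what is moved stays moved. The work goes in short steps, each a Python script; the robot and the scene stay as the last script left them, time stands still between calls to the robot, and variables do not carry over. Pictures are saved under pics/ and viewed, at most 10 in all, crops included, and the job is handed in when it is done.

```bash
ls; mkdir -p pics; python3 - <<'E'
from plant import ctrl, sensors, optics
import cv2,numpy as np
for n in("top","side"):
    im,d=optics.grab_frame(n); cv2.imwrite(f"pics/{n}0.png",im[:,:,::-1]); np.savez(f"{n}0.npz",im=im,d=d,**optics.camera_params(n))
    p=optics.camera_params(n); print(n,p["mtx"].tolist(),np.round(p["R"],3).tolist(),p["t"])
print(ctrl.tcp_to_tips, optics.camera_params("wrist")); print(sensors.read_state())
E
```

```text
pics
top [[383.3875694352358, 0.0, 321.1034625552085], [0.0, 383.3875694352358, 203.99613685415085], [0.0, 0.0, 1.0]] [[0.003, -1.0, 0.01], [-0.989, -0.004, -0.147], [0.147, -0.01, -0.989]] [ 56.97030265 539.47461912 888.91621289]
side [[424.94457602722724, 0.0, 318.362908445907], [0.0, 424.94457602722724, 193.09814245049876], [0.0, 0.0, 1.0]] [[0.996, -0.091, 0.003], [-0.054, -0.612, -0.789], [0.074, 0.786, -0.614]] [-510.157279    132.15708146  956.27758842]
25.0 {'mtx': array([[287.96703631,   0.        , 315.78320311],
       [  0.        , 287.96703631, 196.08731248],
       [  0.        ,   0.        ,   1.        ]]), 'T_tool_cam': array([[ 1.71870840e-03, -9.49099418e-01, -3.14971970e-01,
         8.09324976e+01],
       [ 9.99998501e-01,  1.69803571e-03,  3.40033810e-04,
         1.49065266e-01],
       [ 2.12107762e-04, -3.14972082e-01,  9.49100913e-01,
        -1.18144880e+02],
       [ 0.00000000e+00,  0.00000000e+00,  0.00000000e+00,
         1.00000000e+00]])}
{'t': 0.1, 'q': array([ 9.83542002e-01,  2.07363666e-01,  1.54288099e+00,  1.48996570e-06,
        1.39350070e+00, -1.50493928e-01]), 'qvel': array([ 3.34294374e-04, -3.01461246e-03, -5.06893050e-03, -6.70163500e-05,
       -4.67974401e-04,  1.00211211e-03]), 'tau': array([-5.07206259e-04, -3.84096551e+01, -2.92548251e+01, -7.95264918e-05,
        4.83567885e-03,  4.87331604e-06]), 'eef_pos': array([242.86364849, 520.46145126, 255.1922751 ]), 'eef_rot': array([[-9.06126483e-01,  4.23005167e-01, -1.19398849e-03],
       [ 4.23006728e-01,  9.06124770e-01, -1.79124273e-03],
       [ 3.24197616e-04, -2.12815764e-03, -9.99997683e-01]]), 'force': array([-0.30887864, -0.232161  , -0.68715375]), 'wrist_torque': array([0.01545684, 0.00626783, 0.04651658]), 'grasp_force': 0.0, 'grip_width': 85.61537839381639}
```

View pics/top0.png

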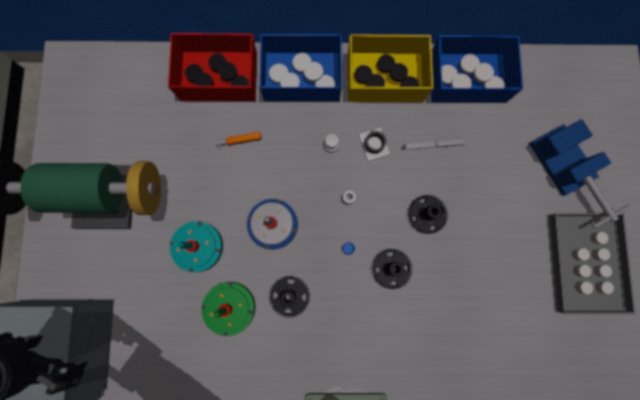

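View pics/side0.png

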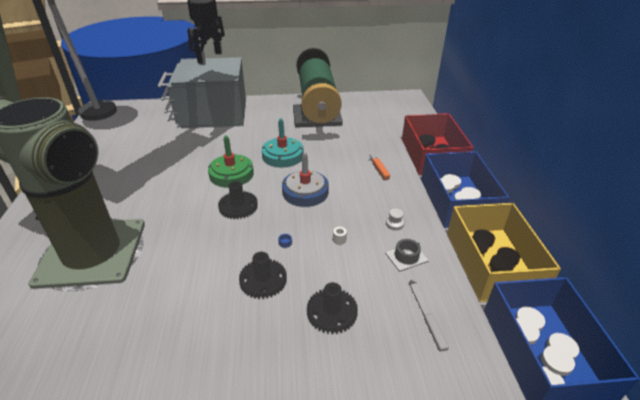

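The top view shows three gears: (427,213), (392,268) and (290,296). The target is the rightmost, (427,213). The blue arbor is at (272,223), and the green and turquoise ones are decoys. The side view agrees: target gear at (332,308), arbor at (305,185).

```bash
cat > h.py <<'E'
import numpy as np,cv2
def cloud(d,K,R,t):
    v,u=np.mgrid[:d.shape[0],:d.shape[1]]
    c=np.stack([(u-K[0,2])/K[0,0]*d,(v-K[1,2])/K[1,1]*d,d],-1)
    P=(c-t)@R; P[d<=0]=np.nan
    return P
def down(yaw):  # tool y axis at angle yaw in world, z down
    c,s=np.cos(yaw),np.sin(yaw); y=np.array([c,s,0]); z=np.array([0,0,-1.]); return np.stack([np.cross(y,z),y,z],1)
def wrist():
    from plant import sensors,optics
    s=sensors.read_state(); p=optics.camera_params("wrist"); im,d=optics.grab_frame("wrist")
    T=p["T_tool_cam"]; Rw=s["eef_rot"]@T[:3,:3]; tw=s["eef_rot"]@T[:3,3]+s["eef_pos"]
    R=Rw.T; t=-R@tw
    return im,d,p["mtx"],R,t
def proj(X,K,R,t):
    c=np.asarray(X)@R.T+t; return c[...,:2]/c[...,2:]*[K[0,0],K[1,1]]+[K[0,2],K[1,2]]
E
python3 - <<'E'
import numpy as np,cv2
from h import *
for n,g,s in(("top",(427,213),(272,223)),("side",(332,308),(305,185))):
    f=np.load(n+"0.npz"); P=cloud(f["d"],f["mtx"],f["R"],f["t"])
    for nm,(u,v),bands in(("gear",g,((8,20),(50,80))),("stand",s,((24,34),(34,44),(70,140)))):
        W=P[v-45:v+45,u-45:u+45].reshape(-1,3); c=np.nanmedian(P[v-3:v+4,u-3:u+4].reshape(-1,3),0); 
        W=W[np.linalg.norm(W[:,:2]-c[:2],axis=1)<75]
        for a,b in bands:
            Q=W[(W[:,2]>a)&(W[:,2]<b)]
            if len(Q)>3:
                (x,y),r=cv2.minEnclosingCircle(Q[:,:2].astype(np.float32)); print(n,nm,(a,b),len(Q),round(x),round(y),round(r),Q.mean(0).round(), Q[:,2].max().round())
E
```

```text
top gear (8, 20) 896 522 -208 50 [ 520. -205.   15.] 20.0
top gear (50, 80) 169 521 -208 17 [ 520. -206.   67.] 74.0
top stand (24, 34) 661 494 178 62 [492. 176.  31.] 34.0
top stand (34, 44) 1214 494 178 60 [494. 177.  39.] 44.0
top stand (70, 140) 64 494 176 10 [493. 176. 111.] 128.0
side gear (8, 20) 1241 520 -210 51 [ 518. -219.   13.] 20.0
side gear (50, 80) 303 519 -211 17 [ 519. -214.   64.] 73.0
side stand (24, 34) 385 493 175 63 [492. 147.  29.] 34.0
side stand (34, 44) 567 494 175 52 [492. 167.  37.] 44.0
side stand (70, 140) 115 493 173 8 [493. 171.  99.] 126.0
```

```bash
python3 - <<'E'
from plant import ctrl, sensors, optics
import numpy as np,cv2
from h import *
R0=down(np.pi/2)
for n,x,y,z in(("stand",494,176.5,270),("gear",521,-208.5,240)):
    ctrl.move_ptp([x+12,y,z],R0); ctrl.hold(.2)
    im,d,K,R,t=wrist(); np.savez("w_"+n,im=im,d=d,K=K,R=R,t=t)
    cv2.imwrite(f"pics/w_{n}.png",im[:,:,::-1])
    s=sensors.read_state(); print(s["t"],s["q"].round(2),s["eef_pos"].round(1),s["force"].round(2))
a,b=[cv2.imread(f"pics/w_{n}.png")[:, 120:520] for n in("stand","gear")]
cv2.imwrite("pics/w.png",np.hstack([a,b]))
E
```

```text
1.9417 [ 0.18  0.11  1.62  0.    1.41 -1.4 ] [505.7 177.2 269.9] [ 0.72 -0.19  0.74]
3.6333 [-0.52  0.21  1.57  0.    1.36 -2.09] [ 533.3 -207.5  240.2] [-0.25  0.3   0.19]
```

View pics/w.png

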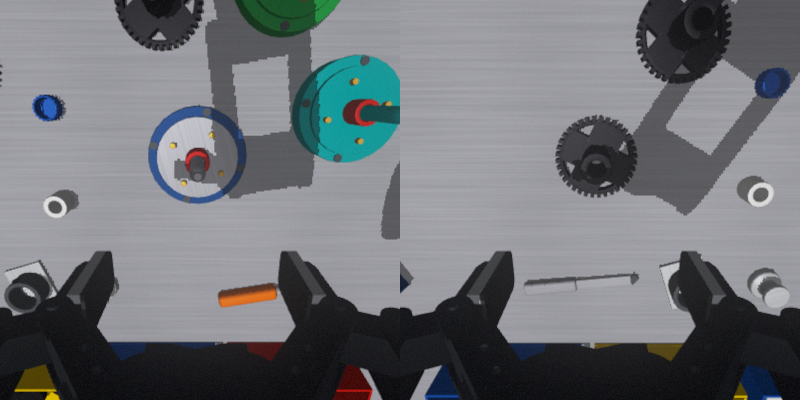

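The left half shows the arbor at (197,155) with brass pins near (172,145), (212,136), (221,173) and (183,183). The right half shows the target gear at (597,155) with its windows visible. Next: angles and centres from colour.

```bash
cat > meas.py <<'E'
import numpy as np,cv2
from h import *
def rect(f,c,z,half=70,s=4):  # orthophoto of plane z about c: col -> +x, row -> +y
    n=2*half*s; g=(np.arange(n)/s-half); X,Y=np.meshgrid(g+c[0],g+c[1])
    uv=proj(np.stack([X,Y,np.full_like(X,z)],-1),f["K"],f["R"],f["t"]).astype(np.float32)
    return cv2.remap(f["im"],uv[...,0],uv[...,1],cv2.INTER_LINEAR)
if __name__=="__main__":
    f=np.load("w_stand.npz"); c=(494,176)
    o=rect(f,c,46); h=cv2.cvtColor(o,cv2.COLOR_RGB2HSV)
    m=((h[...,0]>12)&(h[...,0]<30)&(h[...,1]>110)).astype(np.uint8)
    _,_,st,ce=cv2.connectedComponentsWithStats(m)
    for a,p in zip(st[1:],ce[1:]):
        if a[4]>60:
            q=p/4-70; print("pin",a[4],(q+c).round(1),"r",np.hypot(*q).round(1),"ang",np.degrees(np.arctan2(q[1],q[0])).round(1))
    P=cloud(f["d"],f["K"],f["R"],f["t"]).reshape(-1,3)
    P=P[np.linalg.norm(P[:,:2]-c,axis=1)<75]
    for a,b in((25,34),(95,130)):
        Q=P[(P[:,2]>a)&(P[:,2]<b)]; print("stand",a,cv2.minEnclosingCircle(Q[:,:2].astype(np.float32)),Q[:,2].max())
    f=np.load("w_gear.npz"); c=(521,-208.5); P=cloud(f["d"],f["K"],f["R"],f["t"]).reshape(-1,3)
    P=P[np.linalg.norm(P[:,:2]-c,axis=1)<75]
    for a,b in((8,20),(60,80)):
        Q=P[(P[:,2]>a)&(P[:,2]<b)]; C=cv2.minEnclosingCircle(Q[:,:2].astype(np.float32)); print("gear",a,C,np.median(Q[:,2]))
        if a==8: c=C[0]
    o2=rect(f,c,14); g=cv2.cvtColor(o2,cv2.COLOR_RGB2GRAY).astype(float)
    th=np.arange(360); prof=np.zeros(360)
    for r in np.arange(30,39,1.):
        x=(70+r*np.cos(np.radians(th)))*4; y=(70+r*np.sin(np.radians(th)))*4
        prof+=cv2.remap(g.astype(np.float32),x.astype(np.float32)[None],y.astype(np.float32)[None],1)[0]/9
    print(prof[::5].round().astype(int))
    cv2.imwrite("pics/rect.png",np.hstack([cv2.resize(i,(400,400)) for i in(o,o2)])[:,:,::-1])
E
python3 meas.py
```

```text
pin 475 [475.1 149.8] r 32.3 ang -125.8
pin 506 [521.2 162.2] r 30.5 ang -26.9
pin 432 [462.5 195.7] r 37.1 ang 148.0
pin 443 [508.7 208.2] r 35.4 ang 65.5
stand 25 ((492.65478515625, 178.512451171875), 61.829036712646484) 33.97050083113245
stand 95 ((492.3238830566406, 178.6219024658203), 7.9144673347473145) 127.91555275703612
gear 8 ((519.4165649414062, -207.09310913085938), 49.74876022338867) 14.669116734314628
gear 60 ((518.886474609375, -207.25904846191406), 16.841257095336914) 70.3250382360089
[ 54  51  69  93 104 104  73  41  41  39  40  39  39  39  39  39  38  38
  38  36  48  71  99 130  98  60  60  60  61  61  62  62  63  64  64  65
  65  70 109 141 131  93  60  66  67  67  68  67  66  67  67  66  66  66
  65  70 108 126 123  97  53  47  43  48  47  55  60  60  58  57  55  55]
```

View pics/rect.png

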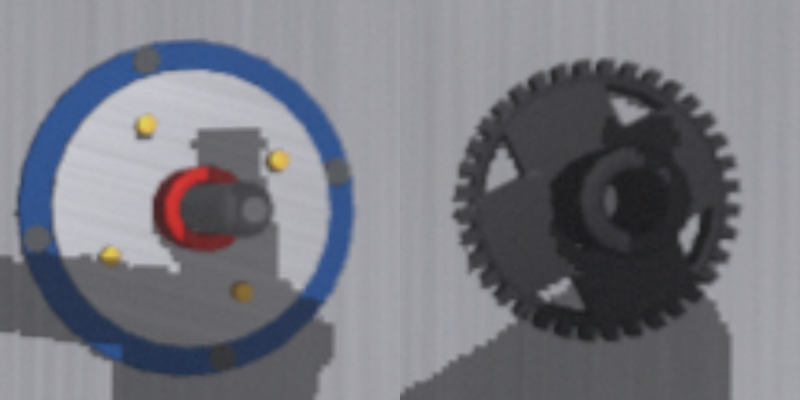

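Pins: centre (492,179), at 60° mod 90, agreeing with the stand and rod fits. Gear windows: about 20° mod 90, gear centre (519,-207). I'll centre the gear with two grasps at right angles, then lift it.

```bash
python3 - <<'E'
from plant import ctrl, sensors, optics
import numpy as np
from h import *
def pr(l):
    s=sensors.read_state(); print(l,round(s["t"],1),s["eef_pos"].round(1),"F",s["force"].round(1),"T",s["wrist_torque"].round(2),"w",round(s["grip_width"],1),"g",round(s["grasp_force"],1))
g=[519.2,-207.2]
ctrl.move_ptp(g+[130],down(np.pi/2)); pr("above")
print(ctrl.move_l(g+[60],vel=80,threshold=8)); ctrl.gripper_to(30,25); pr("c1")
ctrl.gripper_to(60); ctrl.move_l(g+[110],vel=150); ctrl.move_ptp(g+[110],down(0)); 
print(ctrl.move_l(g+[60],vel=80,threshold=8)); ctrl.gripper_to(30,25); pr("c2")
ctrl.gripper_to(30,70); ctrl.hold(.2); pr("grip")
ctrl.move_l(g+[230],vel=150); ctrl.hold(.2); pr("lift")
E
```

```text
above 4.2 [ 519.7 -207.2  130.4] F [1.2 0.7 0.9] T [-0.04 -0.01  0.03] w 85.2 g 0.0
False
c1 5.7 [ 519.4 -207.3   60.5] F [-0.6  0.1  3.4] T [0.15 0.13 0.02] w 34.2 g 24.9
False
c2 9.1 [ 519.8 -207.6   60.9] F [-0.1  0.4  3.2] T [ 0.01  0.09 -0.03] w 34.2 g 25.1
grip 9.5 [ 520.  -207.6   61.1] F [-0.7  1.   5.2] T [0.07 0.2  0.  ] w 33.0 g 69.0
lift 11.0 [ 518.7 -207.   228.9] F [ 0.3  0.  -1.7] T [-0.11 -0.02 -0.05] w 32.9 g 69.5
```

```bash
cat >> h.py <<'E'
def pr(l=""):
    from plant import sensors
    s=sensors.read_state(); print(l,round(s["t"],1),s["eef_pos"].round(1),"F",s["force"].round(1),"T",s["wrist_torque"].round(2),"w",round(s["grip_width"],1),"g",round(s["grasp_force"])); return s
E
python3 - <<'E'
from plant import ctrl, sensors, optics
import numpy as np
from h import *
p=[492.2,178.7]; R=down(np.radians(28))
ctrl.move_ptp(p+[230],R); ctrl.hold(.2); pr("over")
ctrl.move_l(p+[196],vel=100); ctrl.hold(.2);pr("196")
for z in(186,178,170,162,150):
    h=ctrl.move_l(p+[z],vel=40,threshold=5); ctrl.hold(.15); pr((z,h))
    if h: break
im,d=optics.grab_frame("side"); 
import cv2; cv2.imwrite("pics/s1.png",cv2.resize(im[80:260,200:420,::-1],None,fx=3,fy=3))
E
```

```text
over 12.6 [492.7 177.7 230. ] F [ 0.5 -0.7 -1.2] T [-0.04  0.01  0.02] w 32.7 g 70
196 13.3 [492.9 178.8 196.9] F [ 0.3  0.9 -2. ] T [-0.    0.03  0.02] w 33.1 g 70
(186, False) 13.9 [492.3 178.7 186.1] F [ 0.2 -0.3 -0.8] T [-0.02  0.08 -0.01] w 32.8 g 70
(178, False) 14.4 [492.3 178.7 178. ] F [ 0.2  0.  -2. ] T [ 0.02 -0.02 -0.07] w 32.7 g 70
(170, False) 14.9 [492.3 178.7 170. ] F [-0.3 -0.3 -1.1] T [0.05 0.03 0.01] w 33.0 g 70
(162, False) 15.4 [492.2 178.7 162. ] F [ 0.4 -0.4 -1.4] T [-0.04  0.01  0.01] w 32.9 g 70
(150, False) 16.0 [492.3 178.7 150.1] F [ 0.4 -0.4 -1.2] T [-0.06 -0.03 -0.03] w 33.2 g 70
```

View pics/s1.png

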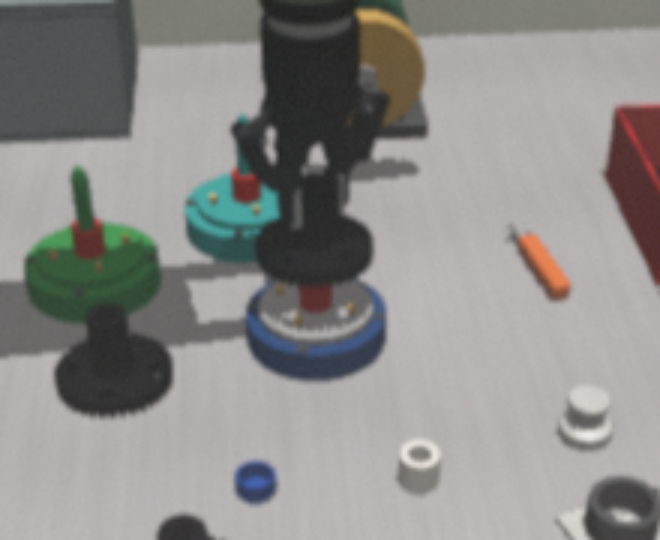

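The picture shows the rod through the bore, with the gear at (315,245) and the ring (316,290) just below it. There is no lateral force. Now I press down onto the pin tops.

```bash
python3 - <<'E'
from plant import ctrl, sensors, optics
import numpy as np
from h import *
p=[492.2,178.7]
print(ctrl.move_l(p+[130],vel=50,threshold=6)); pr("130")
for z in np.arange(128,102,-2):
    h=ctrl.move_l(p+[z],vel=25,threshold=12); s=pr((z,h))
    if h or s["force"][2]>12 or np.hypot(*s["force"][:2])>10: break
ctrl.hold(.2); pr("end")
E
```

```text
False
130 16.6 [491.8 178.6 129.5] F [ 0.2 -0.5 -1.4] T [0.04 0.04 0.01] w 32.7 g 70
(np.int64(128), False) 16.8 [492.1 178.7 128. ] F [ 0.1  0.2 -1.2] T [-0.06  0.01  0.02] w 33.0 g 70
(np.int64(126), False) 17.1 [492.6 178.8 126.3] F [ 0.8 -0.1  0.4] T [-0.   -0.09 -0.02] w 32.7 g 70
(np.int64(124), False) 17.3 [492.6 178.8 124.4] F [-0.3 -1.   1.8] T [ 0.02  0.01 -0.02] w 33.1 g 70
(np.int64(122), False) 17.6 [492.5 178.8 122.1] F [0.6 1.  2.3] T [ 0.06 -0.17 -0.02] w 33.3 g 70
(np.int64(120), False) 17.8 [492.5 178.8 119.9] F [1.1 0.5 1.4] T [ 0.1  -0.26 -0.01] w 33.1 g 70
(np.int64(118), False) 18.1 [492.4 178.7 117.9] F [1.1 0.3 1. ] T [ 0.1  -0.3   0.04] w 33.0 g 70
(np.int64(116), False) 18.3 [492.3 178.7 115.9] F [1.1 0.4 1.8] T [ 0.14 -0.37 -0.03] w 32.7 g 70
(np.int64(114), False) 18.6 [492.2 178.7 113.8] F [1.4 1.2 1.5] T [ 0.07 -0.34 -0.05] w 33.0 g 70
(np.int64(112), False) 18.8 [492.1 178.7 111.8] F [2.6 0.7 1.7] T [ 0.09 -0.38 -0.  ] w 33.0 g 70
(np.int64(110), False) 19.1 [492.1 178.7 109.7] F [ 1.9 -0.5  1.2] T [ 0.15 -0.35 -0.  ] w 32.7 g 70
(np.int64(108), False) 19.3 [492.1 178.7 107.7] F [ 1.1 -0.6  1.5] T [ 0.08 -0.38 -0.01] w 32.5 g 70
(np.int64(106), False) 19.6 [492.3 178.7 107. ] F [-1.1 -1.1  8.9] T [-0.1   0.25 -0.01] w 32.7 g 71
(np.int64(104), False) 19.8 [492.4 178.7 106.8] F [-5.7 -1.6 20.2] T [-0.26  1.09 -0.02] w 32.8 g 72
end 20.0 [492.4 178.7 106.8] F [-6.1 -1.2 20.2] T [-0.33  1.05  0.03] w 32.9 g 72
```

On the pin tops at TCP 107, as predicted. I'll ease to light pressure and turn in small steps, watching for the drop.

```bash
python3 - <<'E'
from plant import ctrl, sensors, optics
import numpy as np
from h import *
p=[492.3,178.7]
ctrl.move_l(p+[105.5],down(np.radians(28)),vel=20); ctrl.hold(.1); pr("eased")
for a in np.arange(29,56,1.):
    ctrl.move_l(p+[105.5],down(np.radians(a)),vel=20); ctrl.hold(.08); s=pr(a)
    if s["eef_pos"][2]<106.1 or abs(s["wrist_torque"][2])>.35: break
print(np.degrees(np.arctan2(s["eef_rot"][1,1],s["eef_rot"][0,1])))
E
```

```text
eased 20.4 [492.3 178.7 107. ] F [-2.6 -1.1 12.5] T [-0.14  0.48  0.03] w 32.9 g 71
29.0 20.7 [492.4 178.7 106.9] F [-2.3 -0.7 11. ] T [-0.14  0.4  -0.19] w 32.9 g 71
30.0 21.0 [492.5 178.8 106.9] F [-2.5 -0.7 11.5] T [-0.15  0.34 -0.09] w 33.0 g 71
31.0 21.4 [492.7 178.8 107. ] F [-0.9 -0.4 10.2] T [-0.07  0.26 -0.15] w 33.0 g 71
32.0 21.7 [492.8 178.8 106.9] F [-1.9  0.1  9.9] T [-0.07  0.25 -0.14] w 32.7 g 71
33.0 22.0 [492.9 178.8 106.9] F [-1.   0.2  9.4] T [-0.02  0.22 -0.07] w 32.8 g 70
34.0 22.4 [493.  178.8 106.9] F [-1.2 -0.1  8.8] T [-0.05  0.15 -0.08] w 33.2 g 70
35.0 22.7 [493.  178.8 106.8] F [-1.2  1.1  8.9] T [-0.    0.08 -0.09] w 33.5 g 70
36.0 23.0 [493.  178.9 106.8] F [0.1 0.2 8.5] T [-0.01  0.01 -0.02] w 32.6 g 70
37.0 23.4 [493.1 178.8 106.7] F [-0.4 -1.3  7.2] T [ 0.03 -0.07 -0.03] w 32.4 g 70
38.0 23.7 [493.1 178.8 106.5] F [0.9 1.1 7.2] T [ 0.09 -0.2  -0.01] w 32.7 g 70
39.0 24.0 [492.9 178.9 105.9] F [2.3 1.1 4.7] T [ 0.16 -0.45  0.01] w 32.4 g 70
38.983114013009626
```

```bash
python3 - <<'E'
from plant import ctrl, sensors, optics
import numpy as np
from h import *
p=[492.4,178.7]
for a in(40.,41.):
    ctrl.move_l(p+[105.2],down(np.radians(a)),vel=20); ctrl.hold(.08); s=pr(a)
for z in np.arange(104.2,95,-1):
    h=ctrl.move_l(p+[z],vel=15,threshold=10); ctrl.hold(.05); s=pr((z,h))
    if s["force"][2]>13 or np.hypot(*s["force"][:2])>9 or np.abs(s["wrist_torque"]).max()>1: break
E
```

```text
40.0 24.4 [492.6 178.8 105.2] F [2.3 0.5 3.4] T [ 0.23 -0.54  0.02] w 32.7 g 70
41.0 24.7 [492.3 178.7 105.1] F [2.2 1.1 2.8] T [ 0.17 -0.44  0.01] w 33.1 g 70
(np.float64(104.2), False) 25.0 [492.2 178.7 104. ] F [ 1.8 -0.7  2.7] T [ 0.15 -0.42  0.02] w 33.0 g 70
(np.float64(103.2), False) 25.3 [492.2 178.7 103. ] F [2.  0.2 2.4] T [ 0.15 -0.4   0.05] w 32.6 g 70
(np.float64(102.2), False) 25.6 [492.3 178.7 102. ] F [2.2 0.2 2.2] T [ 0.17 -0.4   0.02] w 32.9 g 70
(np.float64(101.2), False) 25.9 [492.2 178.7 101.1] F [1.1 0.5 2.1] T [ 0.1  -0.37  0.01] w 32.7 g 70
(np.float64(100.2), False) 26.2 [492.3 178.7 100.1] F [0.4 0.1 2.3] T [ 0.12 -0.28 -0.05] w 33.0 g 70
(np.float64(99.2), False) 26.5 [492.3 178.7  99.1] F [1.3 1.  2.9] T [ 0.02 -0.21  0.06] w 32.6 g 70
(np.float64(98.2), False) 26.8 [492.4 178.7  99.1] F [-1.8 -0.3  8.5] T [-0.08  0.17 -0.05] w 32.7 g 71
(np.float64(97.2), False) 27.1 [492.4 178.7  99. ] F [-4.6 -1.8 14.9] T [-0.21  0.62  0.02] w 33.1 g 71
```

Stopped at TCP 99.0, exactly 8 mm below the pin tops, so it is home. Release, lift away and check.

```bash
python3 - <<'E'
from plant import ctrl, sensors, optics
import numpy as np,cv2
from h import *
p=[492.4,178.7]
ctrl.move_l(p+[98.6],vel=15); ctrl.hold(.2); pr("ease")
ctrl.gripper_to(70); ctrl.hold(.2); pr("open")
ctrl.move_l(p+[270],vel=120); ctrl.move_ptp([505,177,275],down(np.pi/2)); ctrl.hold(.3); pr("up")
im,d,K,R,t=wrist(); P=cloud(d,K,R,t).reshape(-1,3)
P=P[np.linalg.norm(P[:,:2]-[492.4,178.7],axis=1)<70]
r=np.linalg.norm(P[:,:2]-[492.4,178.7],axis=1)
Q=P[(r<46)&(r>26)&(P[:,2]>42)]; A=np.c_[Q[:,:2]-[492.4,178.7],np.ones(len(Q))]
ok=np.abs(Q[:,2]-np.median(Q[:,2]))<4; print("disc top (52)",np.median(Q[:,2]),"slope",np.linalg.lstsq(A[ok],Q[ok,2],rcond=None)[0])
H=P[(P[:,2]>95)&(P[:,2]<114)&(r<20)]; print("hub top (108)",np.median(H[:,2])); print("rod top",P[r<15][:,2].max())
i2,_=optics.grab_frame("side")
cv2.imwrite("pics/end.png",np.hstack([cv2.resize(im[60:260,220:420],(400,400)),cv2.resize(i2[120:240,240:360],(400,400))])[:,:,::-1])
E
```

```text
ease 27.5 [491.9 178.7  99. ] F [-2.7 -0.4  8.9] T [-0.04  0.28  0.02] w 33.1 g 71
open 28.2 [492.3 178.7  98.5] F [ 0.6 -0.  -0.5] T [-0.04  0.04  0.01] w 70.1 g 0
up 30.9 [504.9 177.  275. ] F [ 0.2 -0.7 -0.5] T [-0.02  0.02 -0.04] w 69.7 g 0
disc top (52) 295.8027250428915 slope [-9.94570641e-02  7.74603711e-04  2.95888575e+02]
hub top (108) 108.39711954062145
rod top 348.53535932024835
```

View pics/end.png

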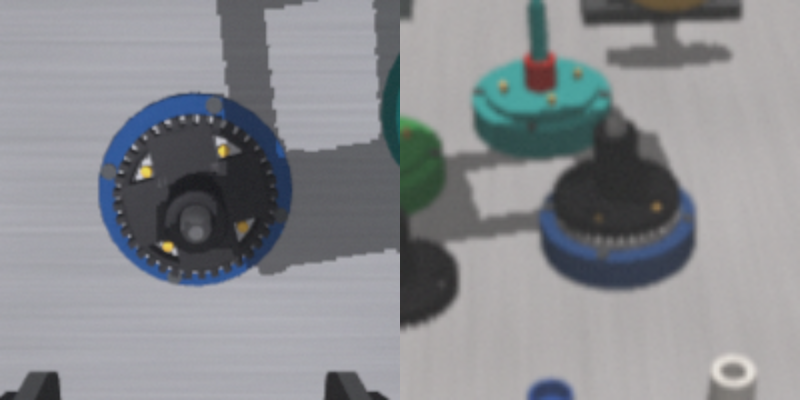

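The picture shows a brass pin in each of the four windows, (146,172), (223,151), (243,226) and (168,247). The hub top measures 108.4 mm against an expected 108, so the gear is home and flat, and the robot is clear. The "disc top" reading was spoiled by the gripper being in view.

```bash
python3 -c "
from plant import ctrl
print(ctrl.finish_job())"
```

```text
the job is handed in; nothing more can be done
None
```

The gear is hub up and fully home on the blue arbor's drive plate, with a pin in each of its four windows; it is released, and the job was handed in at about 31 s, the highest force I read being about 21 N.

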